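# Put the heat sink away in the latched parts case

## Robot

A 6-joint arm with a two-finger parallel gripper is mounted at the origin on the work surface. World frame = base frame: x ahead of the robot, y to its left, z up, the work surface at z = 0. Lengths are in m, angles in rad, forces in N, time in s.
With the tool pointing down it reaches from about 0.375 to 0.9 m from the base axis. Payload 3.1 kg.
Tool frame: the origin (TCP) lies midway between the tips of the shut fingers; the grasp point (between the pads) lies 19 mm behind it; z points along the fingers, y is the line along which they close (so a half turn about z gives the same grasp; the last joint's range is limited). The gripper opens to 85 mm and grips with 20 to 120 N. Pads are 22 mm wide; open, the fingers measure 114 mm over their backs; the gripper's body (76 mm by 85 mm) begins 54 mm behind the grasp point. The pads swing forward as they close: fully open they stand 13 mm farther back than shut.
Start: joints at [0.983, 0.527, 1.433, -0, 1.181, -0.178], TCP at [0.249, 0.573, 0.231] pointing down, gripper open.
Joint ranges: [-3.08, 3.08], [-0.75, 2.2], [0.22, 2.44], [-1.43, 4.57], [0, 2.65], [-2.85, 2.85]. Speed limits (rad/s): [2.79, 2.79, 3.14, 3.14, 3.14, 3.14].

## Interface

Orientations are given as a unit quaternion [w, x, y, z].
In Python, from workcell import r, viewer gives the robot as it stands. The module is installed in compiled form; this text tells all that it offers. Calls block until the motion is done:
- r.move_to(position, orientation): joint-space move of the TCP to a pose.
- r.movel(position, ori=None, rate=0.15): straight line of the TCP; ori=None keeps the orientation; rate is the mean speed in m/s.
- r.move_joints(angles): joint-space move.
- r.move_gripper(opening, strength=None): finger opening in m; strength is the grip in N (None keeps the last); returns when the fingers have stopped.
- r.sleep(seconds).
- r.ik(position, orientation): joint angles nearest the present ones, or None.
- viewer.capture(name): name is "scene" or "top" or "wrist"; returns (picture, depth): 384x512x3 uint8, red, green, blue; 384x512 float32, m along the optical axis (not along the pixel's ray), 0 where there is no reading.
- viewer.get_calibration(name): a dict with "K" (3x3 intrinsics, pixels), "R" (3x3) and "t" (3): a world point X has camera coordinates R X + t. Camera axes: x right, y down, z forward; pixel columns grow to the right and rows downward; lengths in m; the calibration is good to about 2 mm. A picture is of the moment at which its call begins: read the wrist's pose just before it. get_calibration takes no time and is no camera call; for the wrist camera it gives the pose at the moment of the call.
A pose or a line that the arm cannot do raises r.MotionError and nothing moves.
- r.close_job(): hands the job in; it is judged then, once.
Readings, each from a call of its own:
- r.current_t(): time.
- r.current_qpos(): joint angles.
- r.current_dq(): joint speeds.
- r.current_tau(): joint torques, N m.
- r.current_ee_pos(): TCP position.
- r.current_orientation(): TCP orientation.
- r.current_contact_force(): force on the tool from outside, world axes, zero at the start.
- r.current_torque(): the same for the moment, N m.
- r.current_width(): finger opening in m.
- r.current_gripper_force(): force on a finger pad.
Only numpy, scipy, OpenCV 4.12 (cv2) and the standard library are available. Lean on these libraries where they do the work, as an engineer would, in place of code of your own. Each camera call takes 0.05 s, during which the arm holds its last target. There are 200 camera calls.

## Task

Press the red thumb latch so that the case's sprung lid pops fully open, put the aluminium heat sink upright into the rectangular pocket inside, then swing the lid down and press it until it snaps shut and stays shut by itself. The case is light plastic and its height on its screw feet is not exactly known, so press its latch and lid gently and by feel. Leave everything else on the bench where it is.

Things in the scene. Friction and masses are not known exactly. Their poses are not given: they have to be found in the camera images.
- base: Aluminium plate 150x150x6 mm fixed to the bench; origin at its underside's centre, z up, -x to the latch side, +x to the hinge. On it a black plastic case, 120 (x) x 130 (y) mm, centred, walls 4, on four screw feet set to an unmeasured height h, 0 to 14 mm. All heights here are mm above the bench with h to be added: underside 10, rim 58, shut lid's top 66. Over 30 N breaks the case.
- latch_mark (a point): Point at bench level right under the middle of the red latch's thumb pad, at x = -98 mm of the plate. Pad 36 (x) x 44 (y) mm, top at height 50 + h. Its hook stands from 20 mm to 32 mm to the +x side, up to 76 + h. Pushing the pad straight down 4 to 5 mm, against about 4 to 8 N, frees the lid; hard stop at about 7 mm.
- hinge_mark (a point): Point at bench level under the middle of the lid's hinge axis, which runs along y at height 58 + h. Lid: flat, 130 mm wide, reaching 122 mm from the axis, its outer face 8 mm off the axis; a 6 mm steel bar at 128 mm from the axis catches under the latch's hook. Freed, a spring swings it to 1.5 rad (nearly upright, top 180 + h) and holds it there; dark blue.
- pocket_mark (a point): Point at bench level under the middle of the pocket for the heat sink, at x = -20 mm of the plate. Pocket 49 (x) x 35 (y) mm, 8 mm deep, in a grey insert: insert top at height 26 + h, pocket floor at 18 + h. Above the insert the case is open, 112 x 122 mm, walls up to 58 + h.
- lid (a joint): Lid angle: 0 shut (about 0.01 when latched), 1.5 fully open. Swinging it down takes 1 to 4 N at its edge. Press on top near the latch side: from about 0.1 rad the bar wedges past the hook, needing about 8 N; it clicks home and meets a hard stop at 0, where the force rises by some 20 N per mm.
- latch (a joint): Latch rocker angle: 0 at rest, grows as the thumb pad is pressed, 0.2 at its stop; the lid is freed at about 0.13.
- sink_center (a point): Bare aluminium heat sink, a block 44 (x, along the fins) x 30 (y) x 32 mm high with upright fins, about 90 g, standing on its flat base on the bench. Point at its centre, half-way up (16 mm). Grip it across the 30 mm side, near its top.
- relay_center (a point): Bystander: orange plug-in relay, 29 x 22 x 26 mm high; point at its centre.
- capacitor_center (a point): Bystander: dark blue upright can capacitor, 25 mm across, 34 mm high; point at its centre.
- flux_bottle_center (a point): Bystander: small amber bottle with black cap, 36 mm across, 70 mm high; point at its middle.
- cutters_center (a point): Bystander: black-handled side cutters lying flat, 125 mm long; point at the pivot.
- circuit_board_center (a point): Bystander: green circuit board, 90 x 60 mm, parts up to 13 mm high; point at the board's centre.
- parts_box_center (a point): Bystander: small closed clear parts box, 85 x 60 x 27 mm high; point at its centre.
There are look-alikes about, which are no part of the job. Leave any pink, turquoise or yellow look-alike of the part that bears sink_center alone.

How it is judged:
On the way, in this order (a step that is already met when the one before it is completed fails the run):
1. the latch is pressed (value of joint latch above 0.1 rad), for 0.02 s.
2. the lid has popped open (value of joint lid above 1.3 rad), for 0.2 s.
3. the heat sink stands in the pocket, let go, with the lid open (x of sink_center in the frame of base between -0.025 and -0.015 m and y of sink_center in the frame of base between -0.005 and 0.005 m and z of sink_center in the frame of base between 0.031 and 0.0505 m and angle between sink_center's own z axis and vertical below 0.12 rad and angle between the x axis of sink_center and the x axis of base, either way round below 0.15 rad and value of joint lid above 1 rad and contact force between the fingers and anything else below 0.1 N), for 0.2 s.
4. the lid is snapped shut (value of joint lid below 0.03 rad), for 0.2 s.
At the end, for the whole second after the job is handed in: The lid is shut and held by the latch (lid angle under 0.03 rad, latch back at rest under 0.05 rad) with nothing touching it, and the heat sink stands upright in the pocket: centre within 5 mm of the pocket's centre both ways, fins along the case's x within 0.15 rad, tilt under 0.12 rad (x of sink_center in the frame of base between -0.025 and -0.015 m and y of sink_center in the frame of base between -0.005 and 0.005 m and z of sink_center in the frame of base between 0.031 and 0.0505 m and angle between sink_center's own z axis and vertical below 0.12 rad and angle between the x axis of sink_center and the x axis of base, either way round below 0.15 rad and value of joint lid below 0.03 rad and value of joint latch below 0.05 rad).
It fails at once if any part of the case is pressed harder than 30 N (contact force between base and the fingers above 30 N or contact force between base and the arm above 30 N).
It fails at once if a bystander is moved more than 20 mm (distance of any of relay_center, capacitor_center, flux_bottle_center, cutters_center, circuit_board_center, parts_box_center from where it was at the start of the episode above 0.02 m).
It also fails if it takes over 70 s, if anything falls off the work surface, if the arm or the gripper's body presses on something with over 40 N, if the wrist force passes 120 N, or if a joint passes its speed limit or range.

## Working session

There is one attempt and no reset: what is moved stays moved. The work goes in short steps, each a Python script; the robot and the scene stay as the last script left them, time stands still between calls to the robot, and variables do not carry over. Pictures are saved under pics/ and viewed, at most 10 in all, crops included, and the job is handed in when it is done.

```bash
mkdir -p pics; cat > h.py <<'E'
import numpy as np, cv2
from workcell import r, viewer
def snap(n,f):
    c=viewer.get_calibration(n); im,d=viewer.capture(n)
    cv2.imwrite(f'pics/{f}.png',im[:,:,::-1]); np.savez(f'pics/{f}.npz',im=im,d=d,K=c['K'],R=c['R'],t=c['t'])
def load(f): return np.load(f'pics/{f}.npz')
def ray(c,u,v,z):
    K,R,t=[np.array(c[k]) for k in 'KRt']; o=-R.T@t; d=R.T@np.linalg.inv(K)@np.array([u,v,1.]); return o+d*(z-o[2])/d[2]
def cloud(c):
    K,R,t=[np.array(c[k]) for k in 'KRt']; d=c['d']; v,u=np.mgrid[:d.shape[0],:d.shape[1]]
    p=np.stack([(u-K[0,2])/K[0,0]*d,(v-K[1,2])/K[1,1]*d,d],-1); return (p-t)@R
E
python3 - <<'E'
from h import *
snap('scene','s0');snap('top','t0')
for f in('s0','t0'):
    c=load(f);print(f,-c['R'].T@c['t'],c['K'][0,0],c['R'][2])
a=[cv2.imread(f'pics/{f}.png') for f in('t0',)]
cv2.imwrite('pics/t0b.png',cv2.resize(a[0],(800,600),interpolation=cv2.INTER_CUBIC))
print(r.current_contact_force())
E
```

```text
s0 [ 0.92225595 -0.65196176  0.69676178] 353.96359453180753 [-0.35841649  0.68309402 -0.63633338]
t0 [0.46476428 0.02204299 1.17511866] 385.19291043260114 [ 0.06268942  0.00564494 -0.99801712]
[ 0.55766682 -0.18701976 -0.34516983]
```

View pics/t0b.png

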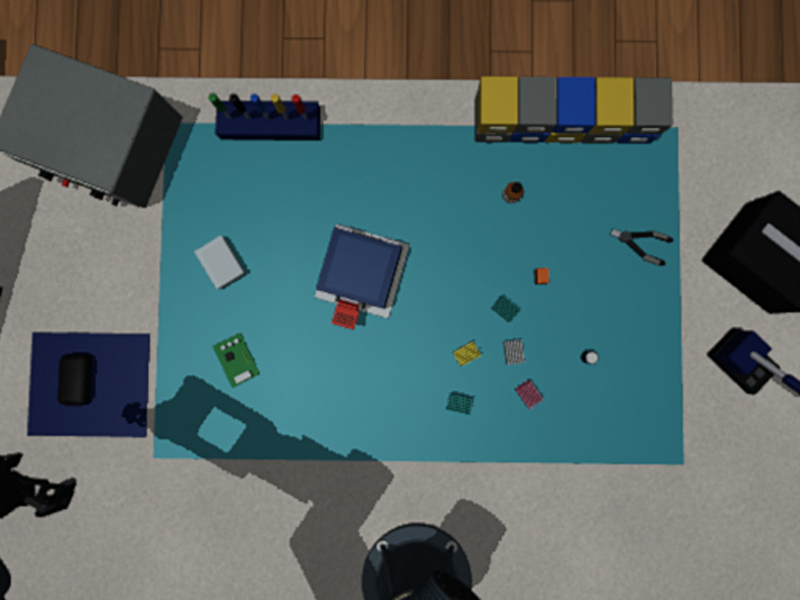

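View pics/s0.png

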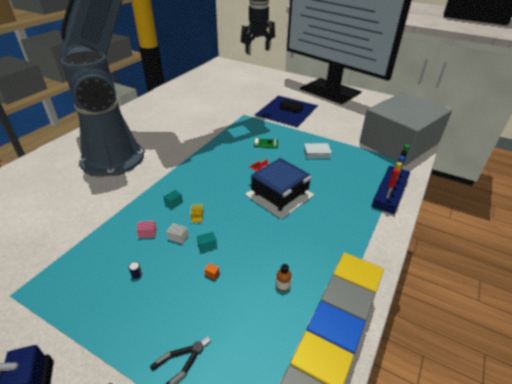

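The top picture (800x600 scale) shows the case at (362,268) with its red latch at (346,316), pointing toward the robot. Sink candidates are bare grey (514,351), yellow (467,352), pink (529,393), turquoise (506,307) and turquoise (460,402). Only the grey one fits "bare aluminium". Next is a coarse fix and a closer wrist look.

```bash
python3 - <<'E'
from h import *
c=load('t0');s=.64
for n,u,v,z in [('sink',514,351,.03),('case',362,268,.07),('pad',346,316,.055),('yel',467,352,.03),('pink',529,393,.03),('turq',506,307,.03)]:
    print(n,ray(c,u*s,v*s,z).round(3))
P=cloud(c)
for u,v in [(362,268),(346,322),(514,351)]: print(P[int(v*s),int(u*s)].round(4))
w=viewer.get_calibration('wrist');R=w['R'];print('cam',-R.T@w['t'],R[2],R[0],r.current_ee_pos(),r.current_orientation(),w['K'][0,0])
im=cv2.imread('pics/t0.png')[185:275,270:390];cv2.imwrite('pics/crop.png',cv2.resize(im,None,fx=5,fy=5,interpolation=cv2.INTER_CUBIC))
E
```

```text
sink [ 0.433 -0.18   0.03 ]
case [0.583 0.107 0.07 ]
pad [0.495 0.137 0.055]
yel [ 0.43  -0.091  0.03 ]
pink [ 0.354 -0.209  0.03 ]
turq [ 0.516 -0.165  0.03 ]
[0.5837 0.1083 0.0796]
[0.4837 0.1369 0.0619]
[ 0.4347 -0.1776  0.0291]
cam [0.18874117 0.59882223 0.37360534] [ 0.23710457 -0.10570393 -0.96571637] [ 0.39788549  0.91743103 -0.00272917] [0.24865181 0.57272427 0.23043061] [-3.66374752e-04  2.03477582e-01  9.79079113e-01 -9.11463327e-04] 264.7837750733815
```

View pics/crop.png

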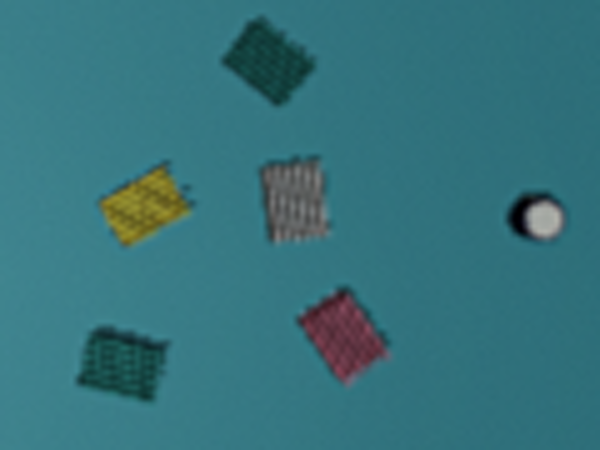

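The crop confirms it: the bare aluminium block is at crop (295,200), and its long side runs roughly along world x. Next come close wrist views of the sink and the case.

```bash
cat >> h.py <<'E'
def q(a): return np.array([0,np.cos(a/2),np.sin(a/2),0])
E
python3 - <<'E'
from h import *
r.move_to([.57,.11,.30],q(np.pi-.25)); snap('wrist','w1')
r.move_to([.43,-.18,.26],q(np.pi)); snap('wrist','w2')
r.movel([.43,-.12,.26]); snap('wrist','w3'); print(r.current_t())
a=cv2.imread('pics/w1.png');b=cv2.imread('pics/w2.png')
cv2.imwrite('pics/wa.png',cv2.resize(a,(800,600)));cv2.imwrite('pics/wb.png',b)
E
```

```text
4.075
```

View pics/wa.png

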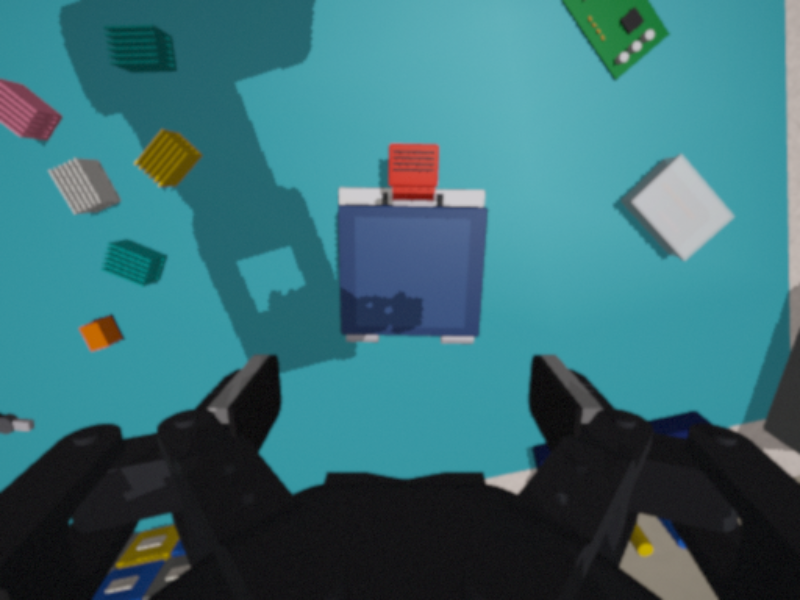

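View pics/wb.png

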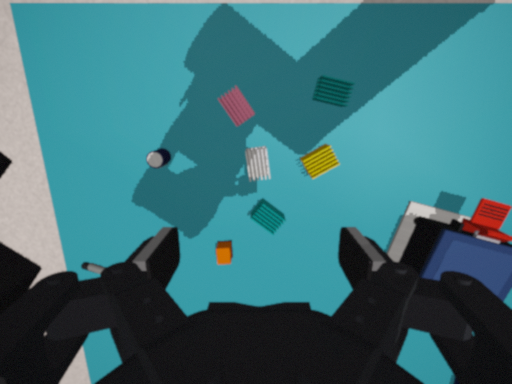

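The wrist view of the case (800x600) shows the red pad at (414,165) and the blue lid spanning (340..487, 207..335). In the sink view the grey sink is at (258,163), between pink, yellow and turquoise.

```bash
cat >> h.py <<'E'
def tri(cs,px):
    A=[];b=[]
    for c,(u,v) in zip(cs,px):
        K,R,t=[np.array(c[k]) for k in 'KRt'];o=-R.T@t;d=R.T@np.linalg.inv(K)@[u,v,1.];d/=np.linalg.norm(d)
        M=np.eye(3)-np.outer(d,d);A.append(M);b.append(M@o)
    return np.linalg.lstsq(np.vstack(A),np.hstack(b),rcond=None)[0]
def proj(c,X): p=c['K']@(c['R']@X+c['t']); return p[:2]/p[2]
def blob(m,near):
    n,l,s,ce=cv2.connectedComponentsWithStats(m.astype(np.uint8)); 
    i=min([i for i in range(1,n) if s[i,4]>40],key=lambda i:np.hypot(*(ce[i]-near))); return l==i,ce[i],s[i,4]
E
python3 - <<'E'
from h import *
def hsv(c): return cv2.cvtColor(c['im'],cv2.COLOR_RGB2HSV).astype(int)
# sink
g=np.array([.433,-.18,.03]);cs=[];px=[]
for f in('w2','w3','t0'):
    c=load(f);H=hsv(c);p=proj(c,g)
    m=cv2.morphologyEx(((H[...,1]<75)&(H[...,2]>60)).astype(np.uint8),cv2.MORPH_CLOSE,np.ones((5,5)))
    b,ce,n=blob(m,p);P=cloud(c)[b];top=P[P[:,2]>np.percentile(P[:,2],50)-.004]
    pts=np.argwhere(b)[:,::-1].astype(np.float32)
    W=np.array([ray(c,*x,.032)[:2] for x in pts],np.float32);rc=cv2.minAreaRect(W*1000)
    print(f,p.round(),ce.round(1),n,'medz',np.median(P[:,2]).round(4),'top',np.median(top,0).round(4),'rect',rc,'uniq')
    cs.append(c);px.append(rc and proj(c,np.array([rc[0][0]/1000,rc[0][1]/1000,.032])))
print('tri w2w3',tri(cs[:2],px[:2]).round(4),'all',tri(cs,px).round(4))
# lid & pad
for name,g,hr in(('lid',np.array([.583,.107,.078]),(105,125,90)),('pad',np.array([.49,.137,.062]),None)):
  cs=[];px=[]
  for f in('w1','t0'):
    c=load(f);H=hsv(c);p=proj(c,g)
    m=((H[...,0]>108)&(H[...,0]<130)&(H[...,1]>70)) if name=='lid' else (((H[...,0]<8)|(H[...,0]>172))&(H[...,1]>150)&(H[...,2]>(150 if f=='w1' else 100)))
    m=cv2.morphologyEx(m.astype(np.uint8),cv2.MORPH_CLOSE,np.ones((5,5)))
    b,ce,n=blob(m,p);P=cloud(c)[b]
    z=np.median(P[:,2]);pts=np.argwhere(b)[:,::-1]
    W=np.array([ray(c,*x,z)[:2] for x in pts],np.float32);rc=cv2.minAreaRect(W*1000)
    x,y,w,h=cv2.boundingRect(b.astype(np.uint8))
    print(name,f,ce.round(1),n,(x,y,w,h),'z',z.round(4),np.percentile(P[:,2],[10,90]).round(4),'rect',rc)
    cs.append(c);px.append(proj(c,np.array([rc[0][0]/1000,rc[0][1]/1000,z])))
  print('tri',tri(cs,px).round(4))
E
```

```text
w2 [259. 165.] [257.4 163.3] 733 medz 0.0084 top [ 0.4311 -0.1827  0.0171] rect ((430.4691467285156, -182.25975036621094), (47.5098991394043, 32.01070785522461), 7.889200687408447) uniq
w3 [217. 165.] [216.6 163.2] 788 medz 0.0274 top [ 0.4313 -0.1823  0.032 ] rect ((430.65643310546875, -180.46070861816406), (46.990821838378906, 34.641448974609375), 7.865225791931152) uniq
t0 [329. 225.] [328.6 224.7] 175 medz 0.0263 top [ 0.432  -0.1796  0.0303] rect ((432.46875, -179.24111938476562), (43.73155975341797, 34.77320861816406), 7.767862319946289) uniq
tri w2w3 [ 0.4326 -0.1823  0.0205] all [ 0.4324 -0.182   0.0204]
lid w1 [262.8 172.2] 7341 (217, 131, 94, 84) z 0.0809 [0.0799 0.082 ] rect ((583.5660400390625, 112.75347900390625), (125.80850982666016, 117.478271484375), 74.77696228027344)
lid t0 [229.8 171.2] 1840 (203, 146, 54, 51) z 0.0796 [0.0769 0.0824] rect ((582.9156494140625, 111.93936920166016), (128.005615234375, 119.61456298828125), 74.47616577148438)
tri [0.5834 0.1123 0.0798]
pad w1 [264.  107.7] 914 (249, 93, 31, 31) z 0.0643 [0.0631 0.0877] rect ((497.8399963378906, 136.05831909179688), (41.24296951293945, 39.429500579833984), 75.7733154296875)
pad t0 [220.8 201.6] 194 (213, 193, 16, 17) z 0.0631 [0.0604 0.0857] rect ((496.89874267578125, 136.99197387695312), (40.6202278137207, 40.408504486083984), 74.76722717285156)
tri [0.4973 0.1364 0.0659]
```

Lid top is about 80 mm and pad about 64 mm, so h ≈ 14 mm. Case yaw is about -15.2°, sink yaw about +7.9°. Now I press the latch by feel.

```bash
cat >> h.py <<'E'
YAW=-.265;C=np.array([.584,.112]);ex=np.array([np.cos(YAW),np.sin(YAW)]);ey=np.array([-ex[1],ex[0]]);Q=q(np.pi+YAW)
def B(x,y,z): return np.array([*(C+ex*x/1000+ey*y/1000),z])
E
python3 - <<'E'
from h import *
r.movel([.43,-.12,.26],rate=.2) if 0 else None
r.move_gripper(0)
r.move_to(B(-106,0,.16),Q); r.movel(B(-106,0,.075),rate=.1); r.sleep(.2)
b=np.array(r.current_contact_force());z=.075;zc=None;log=[]
while z>.045:
    z-=.0007; r.movel(B(-106,0,z),rate=.02); r.sleep(.03)
    f=(np.array(r.current_contact_force())-b)[2]; zz=r.current_ee_pos()[2]; log.append((round(zz*1000,1),round(float(f),1)))
    if zc is None and f>1.2: zc=zz
    if f>16 or (zc and zc-zz>.0075): break
print(log,zc)
r.movel(B(-106,0,.10),rate=.1)
r.movel(B(-135,0,.20),rate=.2)
r.movel(B(-100,0,.28),rate=.2); r.sleep(.1)
snap('wrist','w4'); print(r.current_t(),r.current_contact_force())
E
```

```text
[(np.float64(74.4), -0.5), (np.float64(73.5), -0.5), (np.float64(72.8), -0.1), (np.float64(72.2), -0.6), (np.float64(71.5), -0.5), (np.float64(70.8), -0.5), (np.float64(70.1), -0.1), (np.float64(69.4), -0.8), (np.float64(68.7), -0.4), (np.float64(68.0), -0.9), (np.float64(67.3), -0.1), (np.float64(66.6), -0.2), (np.float64(65.9), -1.2), (np.float64(65.2), -0.8), (np.float64(64.5), -0.8), (np.float64(63.8), -1.5), (np.float64(63.2), 1.4), (np.float64(62.5), 2.6), (np.float64(61.7), 2.9), (np.float64(60.9), 4.2), (np.float64(60.2), 4.0), (np.float64(59.4), 4.4), (np.float64(58.7), 5.1), (np.float64(58.0), 4.8), (np.float64(57.3), 3.8), (np.float64(56.7), 5.4), (np.float64(56.1), 5.3), (np.float64(55.6), 8.0)] 0.06324263154817858
17.0667 [-0.28836296  0.35783608  0.15100589]
```

View pics/w4.png

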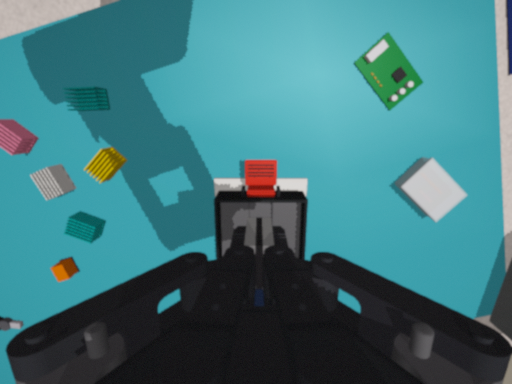

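The lid has popped open: the black interior shows at (260,220) and the red latch at (260,177). Next I measure the pocket from two views and take a closer look at the sink.

```bash
python3 - <<'E'
from h import *
r.move_gripper(.085)
r.movel(B(0,0,.29),rate=.25); snap('wrist','w5'); 
r.move_to([.445,-.1815,.16],q(np.pi+.137)); snap('wrist','w6'); print(r.current_t())
a=cv2.imread('pics/w5.png')[90:290,130:390];b=cv2.imread('pics/w6.png')[40:240,130:390]
cv2.imwrite('pics/w56.png',cv2.resize(np.hstack([a,b]),(800,308)))
c=load('w5');print(proj(c,B(-20,0,.04)),proj(c,B(0,0,.08)))
E
```

```text
19.8167
[259.29207506 148.26858827] [259.30817376 166.57305769]
```

View pics/w56.png

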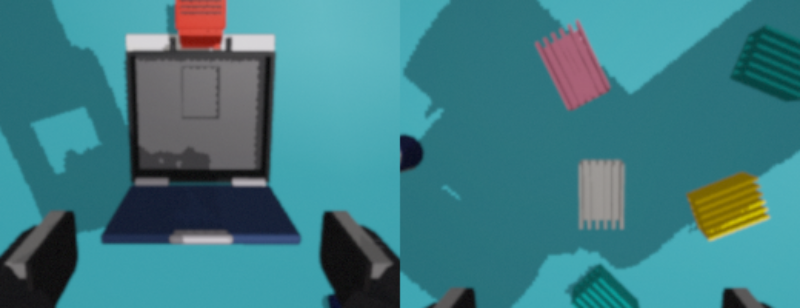

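In the left picture the pocket outline is at (182..218, 67..118). In the right one the grey sink is at (579..625, 160..228), aligned with the tool. I refine both with image profiles.

```bash
python3 - <<'E'
from h import *
c=load('w5');g=c['im'].mean(2)
print('cols',[(u,int(x)) for u,x in zip(range(240,282),g[140:160,240:282].mean(0))])
print('rows',[(v,int(x)) for v,x in zip(range(122,178),g[122:178,252:268].mean(1))])
P=cloud(c);ins=P[172:182,225:295].reshape(-1,3);pk=P[142:158,254:266].reshape(-1,3)
print('insert z',np.median(P[140:160,222:242,2]),'pocket z',np.median(pk[:,2]))
cw=P[90:210,200:330]
# cavity rectangle: inside-wall mask via depth between .03 and .05
m=(P[...,2]>.02)&(P[...,2]<.05);b,ce,n=blob(m,(260,170));
c6=load('w6');H=cv2.cvtColor(c6['im'],cv2.COLOR_RGB2HSV).astype(int)
m=cv2.morphologyEx(((H[...,1]<75)&(H[...,2]>60)).astype(np.uint8),cv2.MORPH_CLOSE,np.ones((5,5)))
b,ce,n=blob(m,proj(c6,np.array([.432,-.1815,.03])))
W=np.array([ray(c6,u,v,.032)[:2] for v,u in np.argwhere(b)],np.float32);print(cv2.minAreaRect(W*1000),ce,n,[np.argwhere(b).min(0),np.argwhere(b).max(0)])
K,R,t=c6['K'],c6['R'],c6['t'];print('cam',-R.T@t)
d=cloud(c6)[b];print(np.percentile(d[:,2],[50,90]))
E
```

```text
cols [(240, 110), (241, 110), (242, 110), (243, 111), (244, 111), (245, 112), (246, 110), (247, 104), (248, 99), (249, 106), (250, 111), (251, 112), (252, 113), (253, 113), (254, 113), (255, 113), (256, 113), (257, 114), (258, 114), (259, 114), (260, 114), (261, 114), (262, 115), (263, 115), (264, 115), (265, 115), (266, 115), (267, 116), (268, 115), (269, 113), (270, 102), (271, 84), (272, 89), (273, 108), (274, 115), (275, 117), (276, 116), (277, 116), (278, 117), (279, 117), (280, 117), (281, 117)]
rows [(122, 104), (123, 73), (124, 62), (125, 64), (126, 65), (127, 67), (128, 76), (129, 96), (130, 112), (131, 115), (132, 109), (133, 99), (134, 106), (135, 116), (136, 118), (137, 118), (138, 118), (139, 117), (140, 117), (141, 117), (142, 116), (143, 116), (144, 116), (145, 116), (146, 115), (147, 115), (148, 115), (149, 114), (150, 114), (151, 114), (152, 113), (153, 113), (154, 113), (155, 112), (156, 112), (157, 111), (158, 111), (159, 111), (160, 111), (161, 110), (162, 110), (163, 110), (164, 107), (165, 97), (166, 86), (167, 96), (168, 105), (169, 107), (170, 106), (171, 106), (172, 106), (173, 105), (174, 105), (175, 105), (176, 105), (177, 104)]
insert z 0.04004256707357286 pocket z 0.0318215655875759
((430.8345947265625, -181.8448944091797), (46.41396713256836, 30.801332473754883), 7.945820331573486) [260.5        166.06408346] 1342 [array([144, 246]), array([188, 275])]
cam [ 0.38060124 -0.1901485   0.30359704]
[0.00839378 0.0331254 ]
```

```bash
python3 - <<'E'
from h import *
c=load('w5')
p=[ray(c,u,v,.0397) for u,v in[(259.7,132.7),(259.7,167.5),(246.7,150),(272.7,150),(259.7,150)]]
print(np.linalg.norm(p[0]-p[1]),np.linalg.norm(p[2]-p[3]))
m=(p[0]+p[1])/2; print('pocket',m,B(-20,0,.0397), 'err base',[(m[:2]-B(-20,0,0)[:2])@e for e in(ex,ey)])
# grasp
a=.138; r.move_gripper(.05)
r.move_to([.4323,-.1818,.09],q(np.pi+a)); r.movel([.4323,-.1818,.010],rate=.1)
r.move_gripper(0,30); print(r.current_width(),r.current_gripper_force())
r.movel([.4323,-.1818,.20],rate=.15); print(r.current_width(),r.current_t())
snap('wrist','w7')
cv2.imwrite('pics/w7b.png',cv2.imread('pics/w7.png')[100:384])
E
```

```text
0.05142284801730385 0.038493246846844666
pocket [0.5679165 0.116993  0.0397   ] [0.56469815 0.11723819 0.0397    ] err base [np.float64(0.003170219701404605), np.float64(0.0006062870005438054)]
0.029732661543267883 31.024723649024963
0.029389499322987515 23.3167
```

View pics/w7b.png

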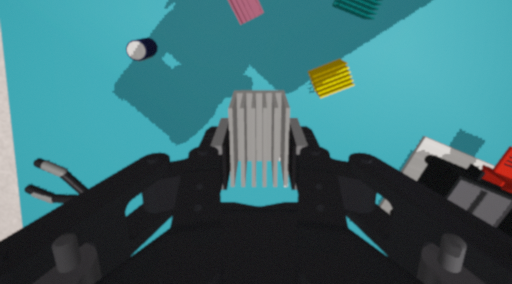

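The sink is held straight and centred, at (258,140) in the crop. I cross-check base x with the plate's near edge in w1 and w5.

```bash
python3 - <<'E'
from h import *
for f,us in(('w5',(225,235,288,298)),('w1',(225,235,290,300)),('w4',(222,232,285,298))):
    c=load(f);H=cv2.cvtColor(c['im'],cv2.COLOR_RGB2HSV).astype(float)
    for u in us:
        s=H[90:200,u,1]; i=int(np.argmax((s[:-1]>=90)&(s[1:]<90))); 
        v=90+i+(s[i]-90)/(s[i]-s[i+1]); p=ray(c,u,v,.006)[:2]-C
        print(f,u,round(v,2),(p@ex*1000).round(1),(p@ey*1000).round(1))
    K=c['K']; 
    # left/right plate edges
    v=int(v)+4; s=H[v,:,1]; L=[u for u in range(200,330) if s[u]<90]; print('y',[((ray(c,u,v,.006)[:2]-C)@ey*1000).round(1) for u in(L[0]-.5,L[-1]+.5)])
E
```

```text
w5 225 111.09 -73.4 -53.1
w5 235 111.06 -73.5 -37.6
w5 288 111.17 -73.3 44.5
w5 298 111.17 -73.3 59.9
y [np.float64(-75.9), np.float64(76.5)]
w1 225 119.1 -73.4 -60.2
w1 235 119.27 -73.4 -44.2
w1 290 120.24 -73.3 43.8
w1 300 120.3 -73.5 59.8
y [np.float64(-75.6), np.float64(76.9)]
w4 222 177.08 -74.0 -60.5
w4 232 177.1 -74.0 -44.5
w4 285 177.13 -74.0 40.6
w4 298 177.14 -74.0 61.5
y [np.float64(-76.1), np.float64(77.0)]
```

```bash
cat > place.py <<'E'
from h import *
def down(x,y,z0,z1,lim):
    z=z0
    while z>z1:
        z-=.001; r.movel(B(x,y,z),rate=.03); r.sleep(.02)
        f=np.array(r.current_contact_force())-b
        if f[2]>lim: return z,f.round(1),True
    return z,f.round(1),False
X,Y=-17.8,.5
r.move_to(B(X,Y,.20),Q); r.movel(B(X,Y,.056),rate=.12); r.sleep(.2); b=np.array(r.current_contact_force())
for dx,dy in((0,0),(-1.8,0),(1.8,0),(0,1.5),(0,-1.5)):
    r.movel(B(X+dx,Y+dy,.054),rate=.05)
    o=down(X+dx,Y+dy,.054,.040,4); print(dx,dy,o,r.current_ee_pos()[2])
    if o[0]<.0455: break
print(r.current_t())
E
python3 place.py
```

```text
0 0 (0.04099999999999999, array([-0.9,  1.6,  6.2]), True) 0.041951496123783676
29.875
```

The sink is seated at pocket-floor height, reached without snagging. Now I release, retreat and check.

```bash
python3 - <<'E'
from h import *
r.move_gripper(.05); r.movel(B(-17.8,.5,.16),rate=.12); r.move_gripper(.085); r.movel(B(-5,0,.29),rate=.2); r.sleep(.2)
snap('wrist','w8'); print(r.current_t())
cv2.imwrite('pics/w8b.png',cv2.resize(cv2.imread('pics/w8.png')[90:270,170:350],(540,540)))
r.move_gripper(0); 
E
```

```text
32.8417
```

View pics/w8b.png

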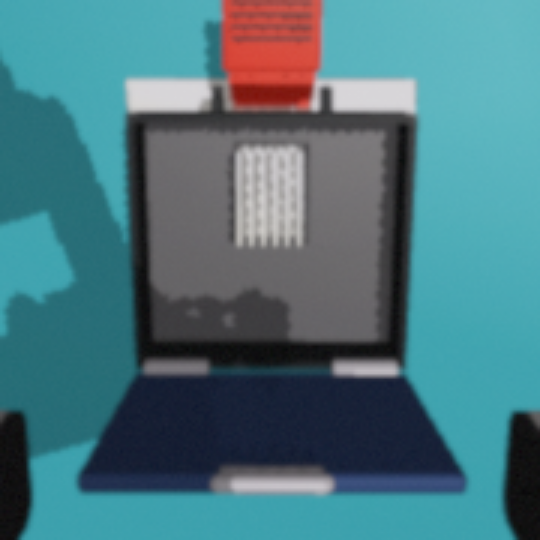

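The sink stands square in the pocket at (270,195), and the open lid is at (270,430). Now I swing the lid down from behind, by feel.

```bash
cat > close.py <<'E'
from h import *
r.movel(B(110,0,.28),rate=.25); r.movel(B(110,0,.170),rate=.2); r.sleep(.2)
b=np.array(r.current_contact_force()); F=lambda:np.array(r.current_contact_force())-b
ex3=np.array([*ex,0]);x=110
while x>60:
    x-=1.5; r.movel(B(x,0,.170),rate=.05)
    if F()@ex3>1.0: break
H=.0715; rho0=(.170-H-.008*np.cos(1.5))/np.sin(1.5)*1000
xs=lambda th,rho:60-rho*np.cos(th)+8*np.sin(th)+11
off=x-xs(1.5,rho0); print('contact x',x,'off',off,F().round(1),r.current_t())
off=np.clip(off,-8,8);ok=True
log=[]
for th in np.arange(1.45,.13,-.05):
    rho=rho0+(116-rho0)*(1.5-th)/1.4
    r.movel(B(xs(th,rho)+off*np.sin(th),0,H+(rho*np.sin(th)+8*np.cos(th))/1000),rate=.08)
    f=F(); log.append((round(th,2),f.round(1).tolist()))
    if np.linalg.norm(f)>14: ok=False;break
print(log[::3],log[-1],ok,r.current_t(),r.current_ee_pos()[2])
E
python3 close.py
```

```text
contact x 108.5 off 36.465021729837474 [1.6 0.5 0.6] 35.3667
[(np.float64(1.45), [0.6, 1.0, 1.8]), (np.float64(1.3), [2.2, -0.4, 0.2]), (np.float64(1.15), [1.6, -0.1, 0.6]), (np.float64(1.0), [2.0, -0.1, 1.0]), (np.float64(0.85), [2.7, -0.2, 0.8]), (np.float64(0.7), [1.7, 0.7, 1.6]), (np.float64(0.55), [1.5, -0.0, 2.0]), (np.float64(0.4), [1.0, -0.7, 3.0]), (np.float64(0.25), [0.2, -0.1, 2.1])] (np.float64(0.15), [1.1, -0.1, 1.8]) True 42.4333 0.09626488783219195
```

The first "contact" was noise, but the arc carried the lid down with 1 to 3 N. Now I press to the click.

```bash
cat > press.py <<'E'
from h import *
p=np.array(r.current_ee_pos());x=(p[:2]-C)@ex*1000;print('x',x)
b=np.array([0,0,-.3]); log=[];z=p[2]
while z>.072:
    z-=.0005; r.movel(B(x,0,z),rate=.02); r.sleep(.02)
    f=np.mean([r.current_contact_force()[2] for _ in range(3)])+.3; zz=r.current_ee_pos()[2]; log.append((round(zz*1000,1),round(f,1)))
    if f>(18 if zz>.0805 else 15): break
print(log,r.current_t())
E
python3 press.py
```

```text
x -41.159154196786965
[(np.float64(95.8), np.float64(2.2)), (np.float64(95.2), np.float64(1.9)), (np.float64(94.7), np.float64(1.6)), (np.float64(94.2), np.float64(3.0)), (np.float64(93.7), np.float64(2.8)), (np.float64(93.2), np.float64(2.6)), (np.float64(92.7), np.float64(2.1)), (np.float64(92.2), np.float64(2.5)), (np.float64(91.8), np.float64(3.0)), (np.float64(91.3), np.float64(2.7)), (np.float64(90.7), np.float64(2.1)), (np.float64(90.4), np.float64(3.3)), (np.float64(90.0), np.float64(5.6)), (np.float64(89.6), np.float64(6.2)), (np.float64(89.2), np.float64(6.4)), (np.float64(88.7), np.float64(6.4)), (np.float64(88.3), np.float64(8.2)), (np.float64(87.8), np.float64(8.5)), (np.float64(87.4), np.float64(8.1)), (np.float64(86.9), np.float64(8.6)), (np.float64(86.5), np.float64(10.0)), (np.float64(86.0), np.float64(9.7)), (np.float64(85.6), np.float64(11.0)), (np.float64(85.2), np.float64(10.8)), (np.float64(84.7), np.float64(11.4)), (np.float64(84.1), np.float64(10.1)), (np.float64(83.4), np.float64(9.4)), (np.float64(82.7), np.float64(8.2)), (np.float64(81.9), np.float64(6.6)), (np.float64(81.2), np.float64(3.5)), (np.float64(80.6), np.float64(1.0)), (np.float64(80.1), np.float64(0.1)), (np.float64(79.9), np.float64(1.4)), (np.float64(79.5), np.float64(2.8)), (np.float64(79.0), np.float64(2.7)), (np.float64(78.7), np.float64(5.9)), (np.float64(78.5), np.float64(7.7)), (np.float64(78.3), np.float64(9.3)), (np.float64(78.1), np.float64(11.3)), (np.float64(77.8), np.float64(14.4)), (np.float64(77.6), np.float64(15.9))] 53.3667
```

It clicked through at about 81 mm and met the hard stop. I retreat and verify.

```bash
python3 - <<'E'
from h import *
p=r.current_ee_pos(); r.movel([p[0],p[1],.20],rate=.12); r.movel(B(-60,0,.30),rate=.2); r.sleep(.2); snap('wrist','w9'); c=load('w9');P=cloud(c)
for x in(-45,-30,0,30):
    u,v=proj(c,B(x,45,.08)).round().astype(int); print(x,(u,v),P[v-1:v+2,u-1:u+2,2].mean() if 0<=v<384 else None)
print(r.current_t(),r.current_contact_force()); cv2.imwrite('pics/w9b.png',c['im'][:,:,::-1])
E
```

```text
-45 (np.int64(292), np.int64(177)) 0.08033882517652272
-30 (np.int64(291), np.int64(187)) 0.08120879715915705
0 (np.int64(291), np.int64(207)) 0.08038338865459227
30 (np.int64(290), np.int64(226)) 0.08073987074079064
55.4583 [-0.03531492 -0.04993175 -0.24018035]
```

View pics/w9b.png

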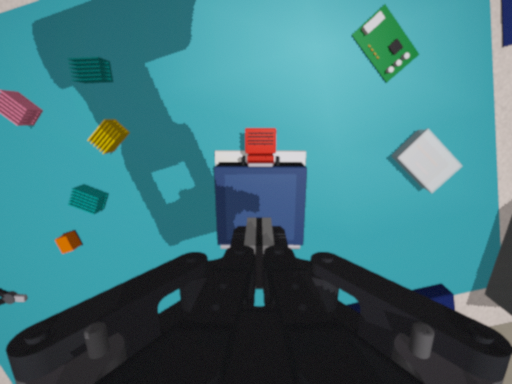

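The lid is shut and flat at (260,200), about 80.5 mm high along its whole length. The latch is at rest at (260,145), and nothing is touching the case.

```bash
python3 -c "
from h import *
print(r.close_job())"
```

```text
the job is handed in; nothing more can be done
None
```

The latch was pressed and the lid popped open, the heat sink went upright into the pocket, the lid snapped shut and stayed shut by itself, and the job is handed in at about 56 s; no verdict was returned.

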